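Rotate the coffee tins in the stock rack

TASK

Restock the coffee rack so that the older tins (yellow lids) are used first: turn the yellow clamp knob to free the back stop, slide the stop all the way back, and pull both older tins forward up to the red front lip. Only then stand all the new tins (white lids) from the counter upright in the lane behind the older ones, slide the stop forward until it is snug against the last tin and the row is closed up without gaps, and turn the knob fully back to lock the stop. Never force the stop along while it is locked, and leave the mug, the sugar jar and the potted plant where they are.

Things in the scene. Friction and masses are not known exactly. Their poses are not given: they have to be found in the camera images.
- rack: Fixed stock rack: grey base 426 x 110 x 8 mm with two aluminium rails (tops 35 mm above the counter) leaving a lane 62 mm wide along the rack's x. Origin: underside of the base on the lane's centre line; +x points to the back, -x to the front, z up. Inner face of the red front lip (42 mm high) at x = -210 mm. Tins in the lane stand on the base, 8 mm above the counter.
- front_lip (a point): Point on the inner face of the red front lip, at the lane's centre line and on the top of the base plate (8 mm above the counter).
- stop (a joint): Sliding back stop in the lane, m: 0 = all the way back (its white face then at rack x = +140 mm), growing as it slides forward, up to 0.20. Freed, it slides with about 3 N of friction; clamped, it must not be forced along (the clamp would be damaged). A black block 50 mm long, 54 mm wide, top 66 mm above the counter, with the knob on a post on top; it can be moved by the knob.
- stop_face (a point): Centre of the stop's white front face (the face towards the tins), about 38 mm above the counter; moves with the stop.
- knob (a joint): Angle of the clamp knob, rad: 0 = locked (bar along the lane), 1.57 = free (bar across the lane); grows counter-clockwise seen from above, end stops at both. It turns with about 0.1 N m of friction all the way and stays where it is left. Below 0.3 the stop is clamped.
- knob_grip (a point): Centre of the knob's yellow grip bar, on the turning axis, 25 mm behind the stop's white face, 108 mm above the counter. The bar is 60 mm long, 16 mm thick, 28 mm high (top at 122 mm); the point's x axis runs along the bar. Below it is only a post 14 mm across.
- old1: Older coffee tin: red, yellow lid and band, upright cylinder of diameter 52 mm and height 64 mm, about 0.25 kg; origin at the centre of its underside. Starts in the lane, some way behind the front lip.
- old2: Another older tin, the same as old1.
- new1: New coffee tin: red, white lid and white band, same size and mass as the older ones; origin at the centre of its underside. Starts on the counter, if present.
- new2: Another new tin, the same as new1; may be absent.
- new3: Another new tin, the same as new1; may be absent.
- new4: Another new tin, the same as new1; may be absent.
- mug: White mug, 80 mm across and 90 mm high, not part of the job; origin at the centre of its underside.
- sugar_jar: Glass sugar jar, 76 mm across and 110 mm high, not part of the job; origin at the centre of its underside.
- plant_pot: Red pot with a green plant, about 90 mm across, 130 mm high over the leaves, not part of the job; origin at the centre of its underside.
There are look-alikes about, which are no part of the job. Leave any blue or purple look-alike of the new1 alone. What is shaped like the new2 but blue is not meant.

How it is judged:
On the way, in this order (a step that is already met when the one before it is completed fails the run):
1. the clamp knob is turned free (beyond 1.2 rad) (value of joint knob above 1.2 rad), for 0.2 s.
2. the stop is slid all the way back (within 12 mm) (value of joint stop below 0.012 m and value of joint knob above 0.8 rad), for 0.2 s.
3. both older tins are pulled forward, the row starting at the front lip (at most 18 mm of gaps in all) (y of old1 in the frame of rack between -0.012 and 0.012 m and z of each of old1, old2 in the frame of rack below 0.014 m and angle between each of old1, old2's own z axis and vertical below 0.15 rad and x of each of old1, old2 in the frame of rack below -0.114 m and linear speed of each of old1, old2 below 0.02 m/s and y of old2 in the frame of rack between -0.012 and 0.012 m), for 0.2 s.
4. all new tins stand in the lane behind the older ones (all of step 3 and y of new1 in the frame of rack between -0.012 and 0.012 m and z of each of new1, new2, new3, new4 in the frame of rack below 0.014 m and angle between each of new1, new2, new3, new4's own z axis and vertical below 0.15 rad and x of each of new1, new2, new3, new4 in the frame of rack above -0.1 m and linear speed of each of new1, new2, new3, new4 below 0.02 m/s and y of new2 in the frame of rack between -0.012 and 0.012 m and y of new3 in the frame of rack between -0.012 and 0.012 m and y of new4 in the frame of rack between -0.012 and 0.012 m), for 0.2 s.
5. the stop is slid up snug to the last tin and the row is closed up, the knob still free (all of step 4 and (horizontal distance between new1 and old1 below 0.064 m or horizontal distance between new1 and old2 below 0.064 m or horizontal distance between new1 and new2 below 0.064 m or horizontal distance between new1 and new3 below 0.064 m or horizontal distance between new1 and new4 below 0.064 m) and (horizontal distance between new2 and old1 below 0.064 m or horizontal distance between new2 and old2 below 0.064 m or horizontal distance between new2 and new1 below 0.064 m or horizontal distance between new2 and new3 below 0.064 m or horizontal distance between new2 and new4 below 0.064 m) and (horizontal distance between new3 and old1 below 0.064 m or horizontal distance between new3 and old2 below 0.064 m or horizontal distance between new3 and new1 below 0.064 m or horizontal distance between new3 and new2 below 0.064 m or horizontal distance between new3 and new4 below 0.064 m) and (horizontal distance between new4 and old1 below 0.064 m or horizontal distance between new4 and old2 below 0.064 m or horizontal distance between new4 and new1 below 0.064 m or horizontal distance between new4 and new2 below 0.064 m or horizontal distance between new4 and new3 below 0.064 m) and (horizontal distance between any of new1, new2, new3, new4 and old1 below 0.064 m or horizontal distance between any of new1, new2, new3, new4 and old2 below 0.064 m) and horizontal distance between each of new2, new3, new4 and new1 below 0.176 m and horizontal distance between each of new3, new4 and new2 below 0.176 m and horizontal distance between new4 and new3 below 0.176 m and horizontal distance between any of new1, new2, new3, new4 and stop_face below 0.036 m and (value of joint stop between 0.122 and 0.148 m or value of joint stop between 0.07 and 0.096 m or value of joint stop between 0.018 and 0.044 m) and value of joint knob above 0.8 rad), for 0.2 s.
At the end, for the whole second after the job is handed in: Both older tins upright at the front of the lane (at most 18 mm of gaps from lip to second tin), all new tins upright behind them (at most 12 mm between neighbours, 20 mm of gaps in all), stop face within 10 mm of the last tin, knob locked (below 0.25 rad), all at rest (all of step 4 and (horizontal distance between new1 and old1 below 0.064 m or horizontal distance between new1 and old2 below 0.064 m or horizontal distance between new1 and new2 below 0.064 m or horizontal distance between new1 and new3 below 0.064 m or horizontal distance between new1 and new4 below 0.064 m) and (horizontal distance between new2 and old1 below 0.064 m or horizontal distance between new2 and old2 below 0.064 m or horizontal distance between new2 and new1 below 0.064 m or horizontal distance between new2 and new3 below 0.064 m or horizontal distance between new2 and new4 below 0.064 m) and (horizontal distance between new3 and old1 below 0.064 m or horizontal distance between new3 and old2 below 0.064 m or horizontal distance between new3 and new1 below 0.064 m or horizontal distance between new3 and new2 below 0.064 m or horizontal distance between new3 and new4 below 0.064 m) and (horizontal distance between new4 and old1 below 0.064 m or horizontal distance between new4 and old2 below 0.064 m or horizontal distance between new4 and new1 below 0.064 m or horizontal distance between new4 and new2 below 0.064 m or horizontal distance between new4 and new3 below 0.064 m) and (horizontal distance between any of new1, new2, new3, new4 and old1 below 0.064 m or horizontal distance between any of new1, new2, new3, new4 and old2 below 0.064 m) and horizontal distance between each of new2, new3, new4 and new1 below 0.176 m and horizontal distance between each of new3, new4 and new2 below 0.176 m and horizontal distance between new4 and new3 below 0.176 m and horizontal distance between any of new1, new2, new3, new4 and stop_face below 0.036 m and (value of joint stop between 0.122 and 0.148 m or value of joint stop between 0.07 and 0.096 m or value of joint stop between 0.018 and 0.044 m) and value of joint knob below 0.25 rad and velocity of joint stop between -0.01 and 0.01 m/s); the robot touches nothing.
It fails at once if the stop is slid (over 60 mm/s) while the knob is locked (value of joint knob below 0.3 rad and (velocity of joint stop above 0.06 m/s or velocity of joint stop below -0.06 m/s)).
It fails at once if the mug, the sugar jar or the potted plant is moved by more than 25 mm or tipped (distance of any of mug, sugar_jar, plant_pot from where it was at the start of the episode above 0.025 m or angle between any of mug, sugar_jar, plant_pot's own z axis and vertical above 0.5 rad).
Of new1, new2, new3, new4 only 2 to 4 are there at a start; the rules pass over those that are not, and their reading is None.
At some moment in a run one of new1, new2, new3, new4 may be knocked a few centimetres aside while the robot is not near it.
It also fails if it takes over 210 s, if anything falls off the work surface, if the arm or the gripper's body presses on something with over 40 N, if the wrist force passes 120 N, or if a joint passes its speed limit or range.

ROBOT

A 6-joint arm with a two-finger parallel gripper is mounted at the origin on the work surface. World frame = base frame: x ahead of the robot, y to its left, z up, the work surface at z = 0. Lengths are in m, angles in rad, forces in N, time in s.
With the tool pointing down it reaches from about 0.35 to 0.85 m from the base axis. Payload 8.1 kg.
Tool frame: the origin (TCP) lies at the very end of the fingers, on their centre line; the grasp point (between the pads) lies 19 mm behind it; z points along the fingers, y is the line along which they close (so a half turn about z gives the same grasp; the last joint's range is limited). The gripper opens to 93 mm and grips with 3 to 60 N. Pads are 15 mm wide; open, the fingers measure 128 mm over their backs; the gripper's body (75 mm by 188 mm) begins 65 mm behind the grasp point.
Start: joints at [-1.339, 0.13, 1.488, -0, 1.523, -0.085], TCP at [0.187, -0.57, 0.219] pointing down, gripper open.
Joint ranges: [-2.96, 2.96], [-0.89, 2.26], [0.02, 2.5], [-1.34, 4.48], [0, 2.73], [-2.66, 2.66]. Speed limits (rad/s): [2.39, 2.39, 2.79, 3.14, 3.14, 3.14].

INTERFACE

Orientations are given as a rotation vector (axis times angle).
In Python, from plant import robot gives the robot as it stands. The module is installed in compiled form; this text tells all that it offers.
- The arm moves only by the tool play_rows, never from a script. Its argument "increments" is text: rows parted by semicolons, each of 5 numbers parted by spaces: the shift along the tool's x, y, z in mm, then the turn about the tool's z in degrees, then the closure, from -1 (fully open) to 1 (shut). In form: dx dy dz yaw claw; .... A call has 1 to 20 rows; each row is the pose to reach, as a shift and turn from the pose commanded when the call began, along the tool's axes at that moment; what a row does not reach only later rows make up. A row lasts 1/10 s, in which the tool goes at most 50 mm and 8.59 degrees, less where a joint would pass 70% of its speed; a pose out of reach is approached as far as the arm can. A call with a gripper value outside its range is refused whole. The fingers move at their own pace and stop on an object; "force" is the grip in N (left out, the last holds). Time passes only in rows, so rows that repeat a pose let the fingers close. It gives the time, the measured TCP pose, the force, the opening and the grip force at its end, in the units of the state.
- robot.read_state(): the state, without advancing time (a new reading comes with each control period).
- robot.read_camera(name): name is "scene" or "top" or "wrist"; returns the picture (400x640x3 uint8, blue, green, red); there is no depth.
- robot.calibration(name): a dict with "vertical_fov" (degrees; the focal length in pixels is half the picture's height over the tangent of half this angle, whatever the lens; pixels are square), "cx", "cy" (the principal point, pixels), "D" ([k1, k2, p1, p2, k3] as OpenCV has them; the pictures are not rectified), "rvec" (rotation vector, rad) and "tvec" (3), from world to camera coordinates, as OpenCV has them. Camera axes: x right, y down, z forward; pixel columns grow to the right and rows downward; lengths in m; the calibration is good to about 2 mm. A picture is of the moment at which its call begins: read the wrist's pose just before it. calibration takes no time and is no camera call; for the wrist camera it gives the pose at the moment of the call.
- robot.close_job(): hands the job in; it is judged then, once.
Trained networks look in the newest picture that a camera, given by its name, has taken for a name from the list of things; names that differ only in an ending like _2 or _b are one class to them, and where a whole thing is asked for, a point or a joint stands for the part that bears it (a point fixed in the world has none). Each returns a list of dicts, best first, with "conf" (0 to 1); they miss things now and then, are a little off and sometimes report something else, mostly with a low value. They report only what shows in the picture. A call takes as long as a camera call. They do not tell look-alikes from the thing itself.
- robot.recognise(camera, query): "centre" ([x, y, z] in m, in world coordinates, good to about 4 mm: the middle of the surface that is visible of it).
- robot.regions_of(camera, query): "pixels" (400x640 bool, what is visible of it).
- robot.landmark_of(camera, query): "centre" ([x, y, z] in m, in world coordinates, good to about 4 mm: a listed point, or the origin of a listed thing).
The state is a dict: "t": time; "q": joint angles; "dq": joint speeds; "joint_torque": joint torques, N m; "tool_pos": TCP position; "orientation": TCP orientation; "force": force on the tool from outside, world axes, zero at the start; "wrist_torque": the same for the moment, N m; "opening": finger opening in m; "gripper_force": force on a finger pad.
Only numpy, scipy, OpenCV 4.12 (cv2) and the standard library are available. Lean on these libraries where they do the work, as an engineer would, in place of code of your own. Each camera call takes 0.05 s, during which the arm holds its last target. There are 200 camera calls.

## Working session

There is one attempt and no reset: what is moved stays moved. The work goes in short steps, Python scripts to look and compute and a tool call to move; the robot and the scene stay as the last step left them, time stands still between calls to the robot, and variables do not carry over. Pictures are saved under pics/ and viewed, at most 14 in all, crops included, and the job is handed in when it is done.

Besides the shell and the picture viewer there is one more tool, called after ">>>" as name(argument=value, ...) on one line, values as JSON. play_rows: Moves the arm, as the interface text tells. Its arguments: {"type":"object","properties":{"increments":{"type":"string"},"force":{"type":"number"}},"required":["increments"]}

```bash
mkdir -p pics; cat > h.py <<'E'
import numpy as np, cv2
from plant import robot
from scipy.spatial.transform import Rotation as R
def K(c):
    f=200/np.tan(np.radians(c["vertical_fov"])/2); return np.array([[f,0,c["cx"]],[0,f,c["cy"]],[0,0,1.]])
def snap(cam,fn=None):
    c=robot.calibration(cam); im=robot.read_camera(cam)
    if fn: cv2.imwrite("pics/"+fn,im)
    return im,c
def unproj(c,px,z):
    p=cv2.undistortPoints(np.array([[px]],float),K(c),np.array(c["D"],float))[0,0]
    Rm=cv2.Rodrigues(np.array(c["rvec"],float))[0]; t=np.array(c["tvec"],float).ravel()
    o=-Rm.T@t; d=Rm.T@np.array([p[0],p[1],1.]); return o+d*(z-o[2])/d[2]
def proj(c,P):
    return cv2.projectPoints(np.array(P,float).reshape(-1,1,3),np.array(c["rvec"],float),np.array(c["tvec"],float),K(c),np.array(c["D"],float))[0].reshape(-1,2)
def tool():
    s=robot.read_state(); return np.array(s["tool_pos"]),R.from_rotvec(s["orientation"])
def rel(P):
    p,r=tool(); return r.inv().apply(np.array(P)-p)*1000
E
python3 - <<'E'
from h import *
for cam in("scene","top"):
    snap(cam,cam+"1.png")
    print(cam)
    for q in ("rack","front_lip","stop_face","knob_grip","old1","new1","mug","sugar_jar","plant_pot"):
        print(q,[(round(d["conf"],2),np.round(d["centre"],3).tolist()) for d in robot.landmark_of(cam,q)])
p,r=tool(); print(p,r.as_matrix().round(3)); print(robot.read_state()["t"])
E
```

```text
scene
rack []
front_lip [(0.76, [0.671, -0.234, 0.009])]
stop_face [(0.63, [0.633, 0.015, 0.039])]
knob_grip [(0.79, [0.62, 0.042, 0.107]), (0.6, [0.66, -0.172, 0.009])]
old1 [(0.89, [0.642, -0.08, 0.005]), (0.82, [0.662, -0.174, 0.004])]
new1 [(0.9, [0.463, -0.001, 0.002]), (0.85, [0.448, 0.238, -0.001]), (0.84, [0.479, 0.1, 0.001]), (0.64, [0.313, 0.325, 0.002]), (0.62, [0.422, -0.204, -0.0]), (0.61, [0.386, 0.093, 0.004]), (0.58, [0.327, 0.185, 0.001])]
mug [(0.91, [0.456, 0.401, 0.002]), (0.5, [0.45, 0.238, 0.0])]
sugar_jar [(0.7, [0.482, -0.39, 0.005])]
plant_pot [(0.75, [0.607, 0.364, -0.001]), (0.48, [0.632, -0.027, -0.002])]
top
rack [(0.71, [0.637, -0.03, -0.0])]
front_lip [(0.65, [0.672, -0.231, 0.011])]
stop_face [(0.93, [0.631, 0.011, 0.038]), (0.68, [0.665, -0.173, 0.009])]
knob_grip [(0.71, [0.62, 0.044, 0.111]), (0.22, [0.452, 0.402, 0.002])]
old1 [(0.92, [0.663, -0.173, 0.009]), (0.71, [0.642, -0.08, 0.008]), (0.39, [0.476, 0.097, -0.003])]
new1 [(0.97, [0.31, 0.326, -0.0]), (0.95, [0.326, 0.188, -0.002]), (0.79, [0.48, 0.096, -0.001]), (0.77, [0.424, -0.206, 0.001]), (0.73, [0.66, -0.17, 0.009]), (0.66, [0.463, -0.0, -0.0]), (0.63, [0.45, 0.237, 0.003]), (0.53, [0.387, 0.089, -0.003])]
mug [(0.58, [0.454, 0.403, 0.0])]
sugar_jar [(0.8, [0.482, -0.388, -0.005])]
plant_pot [(0.56, [0.61, 0.36, 0.001])]
[ 0.18693621 -0.57013607  0.21863629] [[ 0.95   0.312  0.   ]
 [ 0.312 -0.95   0.   ]
 [ 0.    -0.    -1.   ]]
1.0
```

View pics/scene1.png

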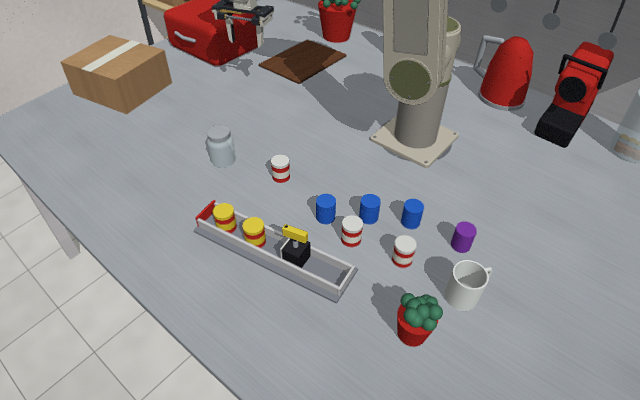

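View pics/top1.png

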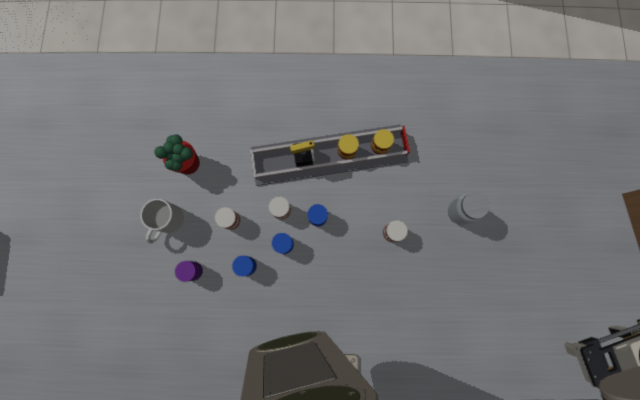

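The scene view shows three white-lid tins, at about (280,168), (351,231) and (404,251). The three blue tins and the purple one are look-alikes. The top view shows the rack from its red lip at (406,140) to its back end at about (253,165). The knob bar is at (302,147) and lies along the lane.

```bash
cat >> h.py <<'E'
def plan(P,ang_y=None):
    "tool increments to world P, with tool y axis at world angle ang_y (deg, mod 180)"
    p,r=tool(); d=rel(P); y=r.apply([0,1,0]); a=np.degrees(np.arctan2(y[1],y[0]))
    w=0 if ang_y is None else -((ang_y-a+90)%180-90)
    print("inc",d.round(1),"yaw",round(w,1),"(ang_y now %.1f)"%a,"at",p.round(4))
E
python3 - <<'E'
from h import *
plan([0.621,0.043,0.23],10.3)
E
```

```text
inc [ 603.5 -447.4  -11.4] yaw -82.1 (ang_y now -71.8) at [ 0.1869 -0.5701  0.2186]
```

>>> play_rows(increments="30 -22 -11 0 -1; 75 -56 -11 -6 -1; 120 -90 -11 -14 -1; 165 -122 -11 -22 -1; 210 -156 -11 -30 -1; 250 -186 -11 -38 -1; 290 -215 -11 -46 -1; 330 -245 -11 -54 -1; 370 -275 -11 -62 -1; 410 -304 -11 -70 -1; 450 -334 -11 -76 -1; 490 -363 -11 -82 -1; 530 -393 -11 -82 -1; 565 -419 -11 -82 -1; 590 -437 -11 -82 -1; 603 -447 -11 -82 -1; 603 -447 -11 -82 -1; 603 -447 -11 -82 -1; 603 -447 -11 -82 -1", force=30)

```text
t: 2.9
tool_pos: [0.6203, 0.0414, 0.2297]
orientation: [2.017, 2.408, -0.001]
force: [0.4, 0.1, -0.2]
opening: 0.0933
gripper_force: 0.0
```

```bash
python3 - <<'E'
from h import *
im,c=snap("wrist","w1.png")
for q in ("front_lip","stop_face","knob_grip","old1"):
    print(q,[(round(d["conf"],2),np.round(d["centre"],3).tolist()) for d in robot.landmark_of("wrist",q)])
snap("top")
for q in ("rack","front_lip","stop_face","knob_grip","old1"):
    print(q,[(round(d["conf"],2),np.round(d["centre"],3).tolist()) for d in robot.landmark_of("top",q)])
plan([0.621,0.043,0.23],10.3)
E
```

```text
front_lip []
stop_face [(0.69, [0.628, 0.016, 0.039])]
knob_grip [(0.75, [0.626, 0.039, 0.108])]
old1 [(0.74, [0.654, -0.173, 0.008]), (0.69, [0.649, -0.082, 0.01])]
rack [(0.79, [0.636, -0.027, -0.0])]
front_lip [(0.58, [0.671, -0.234, 0.01])]
stop_face [(0.61, [0.633, 0.012, 0.035])]
knob_grip []
old1 [(0.95, [0.662, -0.17, 0.008]), (0.67, [0.646, -0.082, 0.006])]
inc [ 0.6  0.4 -0.3] yaw -0.2 (ang_y now 10.1) at [0.6207 0.0424 0.2297]
```

View pics/w1.png

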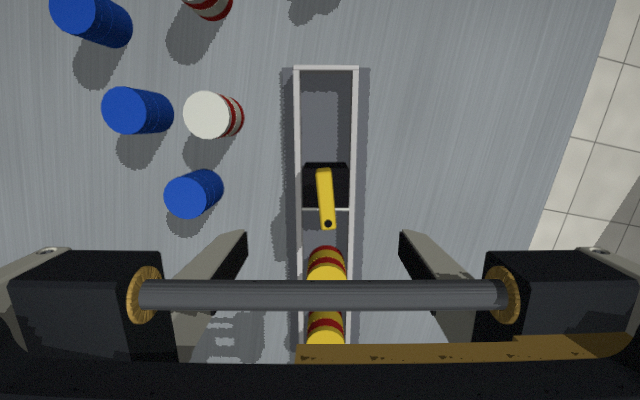

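The wrist view shows the rack lane running vertically, with rails at columns ~297 and ~354. The knob bar runs from (322,170) to (328,228), and the nearest tins lie below it. I'll refine the rack axis from the rail edges.

```bash
python3 - <<'E'
from h import *
im=cv2.imread("pics/w1.png"); c=robot.calibration("wrist")
g=cv2.cvtColor(im,cv2.COLOR_BGR2GRAY)
for r in (75,110,140,230): print(r,g[r,286:372].tolist())
b=im.astype(int)
y=(b[...,2]>140)&(b[...,1]>110)&(b[...,0]<90); y[:160]=0;y[235:]=0;y[:,:305]=0;y[:,345:]=0
pts=np.argwhere(y)
W=np.array([unproj(c,(q[1],q[0]),0.122) for q in pts])[:,:2]
(cx,cy),(w,h),a=cv2.minAreaRect((W*1000).astype(np.float32)); print("knob",cx,cy,w,h,a)
E
```

```text
75 [100, 102, 102, 101, 91, 78, 86, 145, 180, 179, 179, 179, 169, 113, 58, 61, 70, 65, 69, 66, 65, 65, 69, 66, 69, 70, 69, 66, 67, 69, 66, 65, 68, 69, 67, 69, 67, 67, 71, 68, 65, 70, 66, 68, 66, 65, 64, 68, 67, 68, 67, 69, 67, 67, 65, 67, 66, 67, 68, 67, 66, 66, 69, 65, 65, 61, 88, 176, 180, 180, 179, 179, 160, 102, 105, 102, 103, 105, 103, 101, 101, 100, 106, 117, 141, 135]
110 [67, 69, 70, 71, 69, 70, 71, 104, 160, 178, 178, 182, 178, 152, 110, 99, 102, 102, 100, 103, 103, 102, 101, 103, 103, 103, 103, 105, 101, 103, 101, 103, 104, 102, 101, 102, 101, 101, 103, 101, 101, 102, 101, 104, 102, 103, 102, 100, 105, 102, 103, 78, 70, 69, 68, 66, 68, 69, 66, 67, 69, 67, 69, 68, 57, 85, 170, 178, 181, 178, 177, 164, 113, 102, 102, 102, 103, 102, 102, 102, 104, 103, 104, 138, 141, 143]
140 [66, 68, 68, 68, 68, 68, 65, 69, 140, 176, 180, 181, 180, 179, 128, 96, 102, 105, 101, 102, 99, 102, 101, 104, 103, 101, 100, 103, 102, 102, 102, 103, 102, 102, 102, 102, 103, 102, 103, 104, 101, 104, 104, 101, 101, 104, 100, 103, 103, 102, 101, 79, 68, 67, 69, 68, 64, 67, 68, 67, 68, 65, 72, 61, 57, 161, 180, 179, 182, 178, 165, 116, 103, 103, 105, 102, 104, 103, 103, 102, 103, 107, 137, 140, 139, 141]
230 [79, 66, 68, 66, 70, 66, 70, 68, 67, 65, 109, 123, 121, 121, 123, 100, 93, 93, 92, 76, 65, 87, 99, 102, 99, 94, 94, 96, 96, 92, 75, 68, 89, 101, 97, 97, 106, 110, 99, 108, 111, 112, 109, 109, 101, 103, 101, 98, 99, 93, 76, 67, 69, 68, 68, 66, 67, 68, 66, 67, 65, 59, 109, 166, 180, 178, 178, 166, 119, 101, 100, 101, 102, 103, 101, 102, 102, 107, 134, 140, 143, 143, 143, 141, 140, 143]
knob 624.0425415039062 40.73990249633789 14.751032829284668 58.74787139892578 16.025339126586914
```

```bash
python3 - <<'E'
from h import *
c=robot.calibration("wrist")
mid=[]
for r,a,b in ((75,299.2,352.2),(110,300,351.3),(140,300.3,350.5),(230,301.3,347.8)):
    A=unproj(c,(a,r),.035);B=unproj(c,(b,r),.035); m=(A+B)/2; mid.append(m[:2]); print(r,A.round(4),B.round(4),np.linalg.norm(A-B).round(4))
mid=np.array(mid); d=mid[0]-mid[-1]; print("axis ang",np.degrees(np.arctan2(d[1],d[0])),mid)
C=(unproj(c,(294,67),.035)+unproj(c,(358,67),.035))/2; print("back end",C)
E
```

```text
75 [0.5718 0.1611 0.035 ] [0.6322 0.172  0.035 ] 0.0614
110 [0.5789 0.1227 0.035 ] [0.639  0.1335 0.035 ] 0.061
140 [0.5849 0.0881 0.035 ] [0.645  0.0989 0.035 ] 0.0611
230 [ 0.6044 -0.0265  0.035 ] [ 0.6647 -0.0157  0.035 ] 0.0613
axis ang 99.83711830146291 [[ 0.60204035  0.16655971]
 [ 0.60895532  0.12811323]
 [ 0.61492207  0.09353093]
 [ 0.63458746 -0.02114285]]
back end [0.60083075 0.17517393 0.035     ]
```

```bash
cat >> h.py <<'E'
U=np.array([-0.1713,0.9852]); AX=99.85
O=np.array([0.6346,-0.0211]); O=O+U*(-(np.dot(O-np.array([0.6712,-0.2322]),U))+0.210)
def rk(x,y=0,z=0.0):
    "rack frame -> world"
    p=O+U*x+np.array([-U[1],U[0]])*y; return np.array([p[0],p[1],z])
def tork(P):
    d=np.array(P)[:2]-O; return np.array([d@U, d@np.array([-U[1],U[0]])])
E
python3 - <<'E'
from h import *
print(O, tork([.624,.0410]), tork([.663,-.172]),tork([.644,-.081]))
plan([0.6238,0.0412,0.089],15)
E
```

```text
[ 0.63532722 -0.02528247] [ 0.06724184 -0.00019461] [-0.14928646 -0.00213051] [-0.05637856  0.00099999]
inc [ -1.7   2.9 140.7] yaw -4.9 (ang_y now 10.1) at [0.6207 0.0424 0.2297]
```

>>> play_rows(increments="-2 3 30 -5 -1; -2 3 70 -5 -1; -2 3 110 -5 -1; -2 3 130 -5 -1; -2 3 140 -5 -1; -2 3 140 -5 -1; -2 3 140 -5 1; -2 3 140 -5 1; -2 3 140 -5 1; -2 3 140 -5 1; -2 3 140 -5 1; -2 3 140 -5 1; -2 3 140 -5 1; -2 3 140 -5 1", force=40)

```text
t: 4.85
tool_pos: [0.6239, 0.041, 0.0896]
orientation: [-1.909, -2.495, 0.0]
force: [0.2, -0.5, -0.5]
opening: 0.0333
gripper_force: 0.0
```

>>> play_rows(increments="0 0 0 0 1; 0 0 0 0 1; 0 0 0 0 1; 0 0 0 0 1; 0 0 0 0 1; 0 0 0 0 1")

```text
t: 5.45
tool_pos: [0.6231, 0.0408, 0.0895]
orientation: [-1.908, -2.494, 0.002]
force: [-5.1, -0.7, 3.6]
opening: 0.0159
gripper_force: 40.0
```

>>> play_rows(increments="0 0 0 -5 1; 0 0 0 -10 1; 0 0 0 -15 1; 0 0 0 -20 1; 0 0 0 -25 1; 0 0 0 -30 1; 0 0 0 -35 1; 0 0 0 -40 1; 0 0 0 -45 1; 0 0 0 -50 1; 0 0 0 -55 1; 0 0 0 -60 1; 0 0 0 -65 1; 0 0 0 -70 1; 0 0 0 -75 1; 0 0 0 -80 1; 0 0 0 -80 1; 0 0 0 -80 1; 0 0 0 -80 1")

```text
t: 7.35
tool_pos: [0.6221, 0.0399, 0.0895]
orientation: [0.141, -3.134, 0.002]
force: [-12.7, -4.9, 8.7]
opening: 0.0154
gripper_force: 40.0
```

```bash
python3 - <<'E'
from h import *
s=robot.read_state(); print(s["wrist_torque"],s["force"],s["q"])
snap("scene","s2.png"); plan(rk(0.166,0,0.0895),95)
E
```

```text
[-0.77758594  1.78610975  0.07051966] [-12.70892179  -4.86864147   8.73399828] [-0.01714093  0.28886776  1.54795483 -0.00179609  1.30902121 -1.67711407]
inc [ 6.3 99.4 -0.1] yaw 0.1 (ang_y now 95.1) at [0.6221 0.0399 0.0895]
```

>>> play_rows(increments="2 4 0 0 1; 3 12 0 0 1; 4 20 0 0 1; 4 28 0 0 1; 5 36 0 0 1; 5 44 0 0 1; 6 52 0 0 1; 6 60 0 0 1; 7 68 0 0 1; 7 76 0 0 1; 8 84 0 0 1; 8 92 0 0 1; 9 98 0 0 1; 9 100 0 0 1; 9 100 0 0 1; 9 100 0 0 1; 9 100 0 0 1; 9 100 0 0 1")

```text
t: 9.2
tool_pos: [0.6053, 0.1354, 0.0895]
orientation: [0.139, -3.136, 0.011]
force: [-6.3, -23.3, 6.0]
opening: 0.016
gripper_force: 40.0
```

```bash
python3 - <<'E'
from h import *
s=robot.read_state(); print(s["wrist_torque"],s["force"],tork(s["tool_pos"]))
snap("scene","s3.png"); print([(round(d["conf"],2),tork(d["centre"]).round(3)) for q in ("stop_face","old1") for d in robot.landmark_of("scene",q)])
E
```

```text
[-3.9868067   0.93428717  0.05057576] [ -6.28342626 -23.28888566   5.97956539] [0.16346805 0.00204742]
[(0.67, array([ 0.14 , -0.004])), (0.9, array([-0.152, -0.001])), (0.59, array([-0.055, -0.001]))]
```

View pics/s3.png

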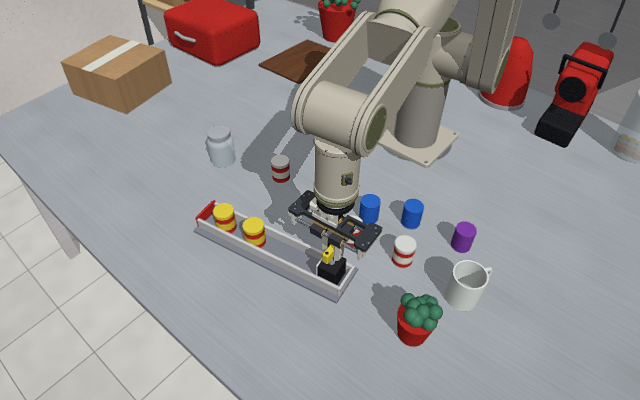

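The scene view shows the stop all the way back near (330,270), with its bar across the lane. The old tins are untouched at (224,217) and (254,233). Next I release the knob, rise, and move behind the second old tin with the claw shut.

>>> play_rows(increments="0 -3 0 0 1; 0 -3 0 0 -0.2; 0 -3 0 0 -0.2; 0 -3 0 0 -0.2; 0 -3 0 0 -0.2; 0 -3 0 0 -0.2; 0 -3 -20 0 -0.2; 0 -3 -50 0 -0.2; 0 -3 -80 0 -0.2; 0 -3 -90 0 -0.2")

```text
t: 10.35
tool_pos: [0.6082, 0.1373, 0.1837]
orientation: [-0.141, 3.133, 0.001]
force: [1.7, -0.1, 0.5]
opening: 0.0561
gripper_force: 0.0
```

```bash
python3 - <<'E'
from h import *
plan(rk(0.008,0,0.18),AX-90)
E
```

```text
inc [ -11.7 -156.4    3.7] yaw 85.3 (ang_y now 95.2) at [0.6082 0.1373 0.1837]
```

>>> play_rows(increments="-3 -25 0 8 1; -6 -55 0 16 1; -8 -85 0 24 1; -10 -115 0 32 1; -12 -140 0 40 1; -12 -156 0 48 1; -12 -156 0 56 1; -12 -156 0 64 1; -12 -156 0 72 1; -12 -156 0 80 1; -12 -156 0 85 1; -12 -156 0 85 1; -12 -156 0 85 1; -12 -156 0 85 1")

```text
t: 11.75
tool_pos: [0.6321, -0.0174, 0.1792]
orientation: [-2.013, -2.411, 0.0]
force: [-0.0, 0.6, 0.3]
opening: 0.0007
gripper_force: 0.0
```

```bash
python3 - <<'E'
from h import *
s=robot.read_state(); print(s["opening"],tork(s["tool_pos"]))
plan(rk(0.008,0,0.032),AX-90)
plan(rk(-0.094,0,0.032),AX-90)
snap("top"); print([(round(d["conf"],2),tork(d["centre"]).round(3)) for q in ("old1",) for d in robot.landmark_of("top",q)])
E
```

```text
0.0007096460166968375 [0.00830895 0.0018123 ]
inc [ -0.3   1.9 147.2] yaw 0.4 (ang_y now 10.3) at [ 0.6321 -0.0174  0.1792]
inc [-102.3    1.1  147.2] yaw 0.4 (ang_y now 10.3) at [ 0.6321 -0.0174  0.1792]
[(0.62, array([-0.146, -0.   ])), (0.62, array([-0.06 , -0.001]))]
```

>>> play_rows(increments="0 2 40 0 1; 0 2 85 0 1; 0 2 125 0 1; 0 2 147 0 1; 0 2 147 0 1; -12 2 147 0 1; -20 2 147 0 1; -28 2 147 0 1; -35 2 147 0 1; -42 2 147 0 1; -49 2 147 0 1; -56 2 147 0 1; -63 1 147 0 1; -69 1 147 0 1; -75 1 147 0 1; -81 1 147 0 1; -86 1 147 0 1; -91 1 147 0 1; -95 1 147 0 1; -98 1 147 0 1")

```text
t: 13.85
tool_pos: [0.6505, -0.1141, 0.0325]
orientation: [-2.016, -2.409, 0.0]
force: [-0.4, 5.0, 3.0]
opening: 0.0005
gripper_force: 2.3
```

```bash
python3 - <<'E'
from h import *
s=robot.read_state(); print(s["force"],tork(s["tool_pos"]),s["tool_pos"])
for cam in ("top","scene"):
  snap(cam); print([(round(d["conf"],2),tork(d["centre"]).round(3)) for q in ("old1",) for d in robot.landmark_of(cam,q)])
E
```

```text
[-0.43117673  4.9546144   2.95146973] [-0.09007497  0.00025246] [ 0.6505089  -0.11407089  0.03254937]
[(0.5, array([-0.177, -0.004])), (0.37, array([-0.128,  0.   ]))]
[(0.56, array([-0.124,  0.001]))]
```

>>> play_rows(increments="-2 0 0 0 1; -4 0 0 0 1; -5 0 0 0 1; -6 0 0 0 1; -6 0 0 0 1")

```text
t: 14.55
tool_pos: [0.6515, -0.1198, 0.0325]
orientation: [-2.016, -2.409, 0.0]
force: [-1.4, 1.7, 0.1]
opening: 0.0006
gripper_force: 1.3
```

>>> play_rows(increments="-2 0 0 0 1; -3 0 0 0 1; -4 0 0 0 1; -5 0 0 0 1; -5 0 0 0 1")

```text
t: 15.05
tool_pos: [0.6522, -0.1232, 0.0325]
orientation: [-2.015, -2.408, -0.002]
force: [-1.1, 7.5, 1.7]
opening: 0.0003
gripper_force: 4.4
```

>>> play_rows(increments="-1 0 0 0 1; -2 0 0 0 1; -2 0 0 0 1")

```text
t: 15.35
tool_pos: [0.6524, -0.1233, 0.0325]
orientation: [-2.012, -2.407, -0.004]
force: [-3.2, 15.9, 3.6]
opening: 0.0003
gripper_force: 8.1
```

```bash
python3 - <<'E'
from h import *
s=robot.read_state(); print(s["force"],tork(s["tool_pos"]),s["tool_pos"])
for cam in ("top","scene"):
  snap(cam,"a_"+cam+".png"); print([(round(d["conf"],2),tork(d["centre"]).round(3)) for q in ("old1",) for d in robot.landmark_of(cam,q)],[(round(d["conf"],2),np.round(d["centre"],3)) for q in ("new1",) for d in robot.landmark_of(cam,q)])
E
```

```text
[-3.15371927 15.88949826  3.62347447] [-9.94973233e-02 -5.25822207e-05] [ 0.65242355 -0.12330188  0.03253187]
[(0.64, array([-0.186, -0.002])), (0.53, array([-0.139,  0.004])), (0.28, array([-0.139,  0.24 ])), (0.23, array([0.166, 0.002])), (0.2, array([ 0.385, -0.039]))] [(0.9, array([ 0.478,  0.099, -0.001])), (0.85, array([ 0.45 ,  0.236, -0.002])), (0.8, array([0.326, 0.188, 0.001])), (0.6, array([ 0.309,  0.33 , -0.   ])), (0.58, array([ 0.639, -0.034, -0.002])), (0.57, array([ 0.482, -0.387, -0.004])), (0.56, array([ 0.387,  0.087, -0.002])), (0.43, array([ 0.422, -0.204,  0.005]))]
[(0.61, array([-0.132,  0.002]))] [(0.94, array([ 0.45,  0.24, -0.  ])), (0.92, array([ 0.33 ,  0.185, -0.005])), (0.77, array([0.315, 0.327, 0.003])), (0.72, array([ 0.461, -0.   ,  0.002])), (0.7, array([ 0.423, -0.201, -0.002])), (0.68, array([0.48 , 0.101, 0.   ])), (0.6, array([0.384, 0.091, 0.003]))]
```

```bash
python3 - <<'E'
from h import *
plan([0.423,-0.203,0.18],AX-90)
E
```

```text
inc [ -37.1 -240.  -147.5] yaw 0.4 (ang_y now 10.2) at [ 0.6525 -0.1233  0.0326]
```

>>> play_rows(increments="6 0 0 0 1; 12 0 -10 0 1; 12 0 -50 0 1; 12 0 -95 0 0; 8 -25 -130 0 -1; 0 -65 -147 0 -1; -10 -110 -147 0 -1; -20 -155 -147 0 -1; -30 -195 -147 0 -1; -37 -225 -147 0 -1; -37 -240 -147 0 -1; -37 -240 -147 0 -1; -37 -240 -147 0 -1; -37 -240 -147 0 -1")

```text
t: 17.05
tool_pos: [0.4239, -0.2053, 0.1802]
orientation: [2.015, 2.409, 0.0]
force: [0.6, -0.4, 0.0]
opening: 0.084
gripper_force: 0.0
```

```bash
python3 - <<'E'
from h import *
im,c=snap("wrist","w2.png")
print([(round(d["conf"],2),np.round(d["centre"],3)) for q in ("new1",) for d in robot.landmark_of("wrist",q)])
for cam in ("top","scene"):
  snap(cam); print([(round(d["conf"],2),np.round(d["centre"],3)) for q in ("new1",) for d in robot.landmark_of(cam,q)])
plan([0.423,-0.203,0.034],AX-90)
E
```

```text
[(0.9, array([ 0.425, -0.202,  0.002])), (0.57, array([0.462, 0.002, 0.002]))]
[(0.8, array([ 0.385,  0.088, -0.   ])), (0.78, array([ 0.326,  0.189, -0.   ])), (0.62, array([0.449, 0.236, 0.   ])), (0.58, array([ 0.309,  0.326, -0.003])), (0.57, array([ 0.479,  0.095, -0.004])), (0.54, array([ 0.458, -0.002,  0.   ])), (0.51, array([ 0.421, -0.205,  0.002]))]
[(0.95, array([0.449, 0.24 , 0.001])), (0.92, array([0.312, 0.328, 0.002])), (0.9, array([ 0.461, -0.   ,  0.002])), (0.82, array([ 0.478,  0.096, -0.   ])), (0.79, array([0.388, 0.093, 0.006])), (0.73, array([0.326, 0.184, 0.002])), (0.56, array([ 0.42 , -0.201, -0.001]))]
inc [  2.    0.  145.5] yaw 0.3 (ang_y now 10.2) at [ 0.4234 -0.205   0.1795]
```

View pics/w2.png

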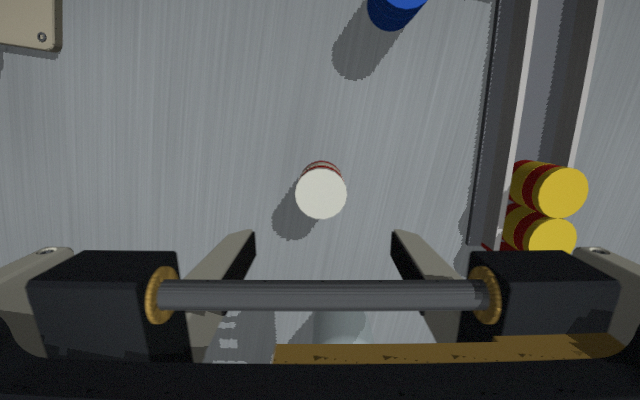

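The wrist view shows the new tin's white lid at (321,193), lined up between the fingers, with the two old tins closed up at right. I'll measure the lid's centre at its known height.

```bash
cat >> h.py <<'E'
def lid(im,c,P,zt,white=True):
    "refine lid centre near world P (lid top at zt)"
    u,v=proj(c,[P[0],P[1],zt])[0]; b=im.astype(int)
    m=(b.min(2)>150)&(b.max(2)-b.min(2)<60) if white else (b[...,2]>130)&(b[...,1]>100)&(b[...,0]<90)
    n,l,st,ce=cv2.connectedComponentsWithStats(m.astype(np.uint8))
    k=min((i for i in range(1,n) if st[i,4]>150),key=lambda i:np.hypot(*(ce[i]-[u,v])))
    cn=max(cv2.findContours((l==k).astype(np.uint8),cv2.RETR_EXTERNAL,cv2.CHAIN_APPROX_NONE)[0],key=len)
    e=cv2.fitEllipse(cn); return unproj(c,e[0],zt),e
E
python3 - <<'E'
from h import *
c=robot.calibration("wrist"); print(lid(cv2.imread("pics/w2.png"),c,[.423,-.203],.064))
im,c=snap("top"); print(lid(im,c,[.423,-.203],.064));print(lid(im,c,[.478,.098],.064));print(lid(im,c,[.449,.238],.064))
E
```

```text
(array([ 0.42089727, -0.20214496,  0.064     ]), ((320.7115478515625, 193.54893493652344), (49.588531494140625, 51.023216247558594), 98.65130615234375))
(array([0.47885571, 0.09802926, 0.064     ]), ((278.24688720703125, 205.88250732421875), (17.495494842529297, 18.158260345458984), 60.30696105957031))
(array([0.47885571, 0.09802926, 0.064     ]), ((278.24688720703125, 205.88250732421875), (17.495494842529297, 18.158260345458984), 60.30696105957031))
(array([0.44907659, 0.23507336, 0.064     ]), ((224.1850128173828, 216.68836975097656), (17.761350631713867, 18.396350860595703), 52.42125701904297))
```

>>> play_rows(increments="3 -1 40 0 -1; 3 -1 85 0 -1; 3 -1 125 0 -1; 3 -1 145 0 -1; 3 -1 145 0 -1; 3 -1 145 0 1; 3 -1 145 0 1; 3 -1 145 0 1; 3 -1 145 0 1; 3 -1 145 0 1; 3 -1 145 0 1; 3 -1 145 0 1; 3 -1 145 0 1; 3 -1 145 0 1", force=25)

```text
t: 18.8
tool_pos: [0.4218, -0.2028, 0.0351]
orientation: [2.016, 2.409, -0.0]
force: [-1.7, 1.4, 4.6]
opening: 0.0518
gripper_force: 25.0
```

```bash
python3 - <<'E'
from h import *
plan(rk(-0.076,0,0.16),AX-90)
s=robot.read_state(); print(s["opening"],s["gripper_force"],s["force"])
E
```

```text
inc [  61.   241.1 -124.8] yaw 0.3 (ang_y now 10.2) at [ 0.4218 -0.2028  0.0351]
0.05177670865639044 25.00092387199402 [-1.68908163  1.38893957  4.60517391]
```

>>> play_rows(increments="0 0 -20 0 1; 0 0 -50 0 1; 5 15 -85 0 1; 15 45 -115 0 1; 25 80 -125 0 1; 35 120 -125 0 1; 45 160 -125 0 1; 52 195 -125 0 1; 58 222 -125 0 1; 61 238 -125 0 1; 61 240 -125 0 1; 61 240 -125 0 1; 61 240 -125 0 1")

```text
t: 20.1
tool_pos: [0.6461, -0.1005, 0.1591]
orientation: [-2.016, -2.408, 0.001]
force: [-0.4, -1.2, -2.4]
opening: 0.0514
gripper_force: 25.0
```

```bash
python3 - <<'E'
from h import *
im,c=snap("wrist","w3.png"); plan(rk(-0.076,0,0.042),AX-90)
g=cv2.cvtColor(im,cv2.COLOR_BGR2GRAY)
for r in (60,120,180):
  e=np.abs(np.diff(g[r].astype(int))); print(r,[(int(i),int(g[r,i-2]),int(g[r,i+3])) for i in np.where(e>35)[0]])
E
```

```text
inc [1.000e-01 2.300e+00 1.174e+02] yaw 0.3 (ang_y now 10.1) at [ 0.6462 -0.1007  0.1594]
60 [(188, 38, 136), (256, 138, 103), (266, 94, 92), (268, 101, 80), (283, 65, 179), (284, 66, 179), (291, 178, 91), (339, 106, 69), (358, 60, 182), (359, 58, 179), (366, 182, 105), (634, 172, 169), (636, 169, 170)]
120 [(116, 140, 93), (285, 67, 188), (292, 184, 96), (293, 187, 101), (356, 63, 186), (357, 64, 184), (364, 188, 104), (612, 181, 170), (614, 180, 171)]
180 [(286, 68, 190), (287, 68, 190), (293, 190, 97), (294, 187, 100), (354, 64, 187), (355, 65, 186), (362, 187, 102), (582, 139, 183), (589, 185, 180), (591, 186, 180)]
```

View pics/w3.png

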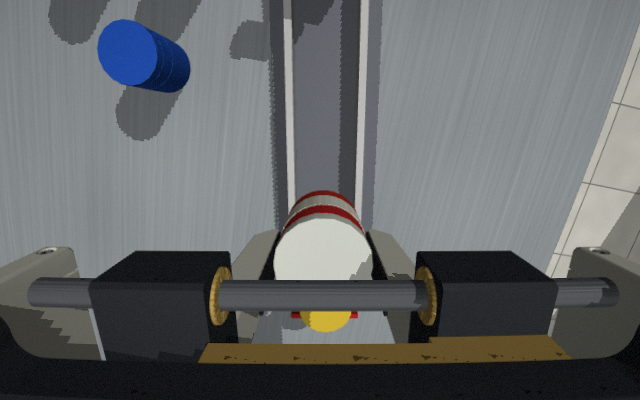

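```bash
python3 - <<'E'
from h import *
c=robot.calibration("wrist")
for r,a,b in ((60,291.7,358.5),(120,293,356.8),(180,294.2,354.8)):
    A=unproj(c,(a,r),.035);B=unproj(c,(b,r),.035); print(tork((A+B)/2).round(4),np.linalg.norm(A-B).round(4))
p,r=tool(); print(tork(p)); g=r.apply([0,0,-.03])+p; print(proj(c,[g])) 
im=cv2.imread("pics/w3.png"); print(lid(im,c,p,p[2]-.035+.064,True)[0:2])
E
```

```text
[0.0517 0.0006] 0.0616
[-0.0021  0.0004] 0.0615
[-0.0609  0.0005] 0.0614
[-0.07613595  0.00221959]
[[322.44074427 265.24498659]]
(array([ 0.64363217, -0.09362963,  0.18839134]), ((319.9024963378906, 251.2063446044922), (62.55510711669922, 97.92576599121094), 81.0782699584961))
```

>>> play_rows(increments="0 1 15 0 1; 0 1.5 45 0 1; 0 1.5 75 0 1; 0 1.5 95 0 1; 0 1.5 105 0 1; 0 1.5 111 0 1; 0 1.5 114 0 1; 0 1.5 116 0 1; 0 1.5 116 0 1; 0 1.5 116 0 1")

```text
t: 21.15
tool_pos: [0.6492, -0.1, 0.0447]
orientation: [2.015, 2.408, 0.001]
force: [0.4, -0.2, -1.4]
opening: 0.0515
gripper_force: 25.0
```

>>> play_rows(increments="0 0 1 0 1; 0 0 2 0 1; 0 0 2 0 1; 0 0 2 0 0; 0 0 2 0 -0.4; 0 0 2 0 -0.4; 0 0 2 0 -0.4; 0 0 2 0 -0.4; 0 0 -20 0 -0.4; 0 0 -60 0 -0.4; 0 0 -100 0 -0.4; 0 0 -125 0 -0.4")

```text
t: 22.35
tool_pos: [0.6498, -0.1002, 0.1724]
orientation: [2.014, 2.407, 0.003]
force: [0.5, 0.3, -0.8]
opening: 0.0652
gripper_force: 0.0
```

```bash
python3 - <<'E'
from h import *
robot.read_state()
im,c=snap("wrist","w4.png"); p,_=tool(); print(p)
print("new in lane",tork(lid(im,c,rk(-.076),.072)[0]))
for cam in ("top","scene"):
  im,c=snap(cam); L=[d["centre"] for d in robot.landmark_of(cam,"new1")]; print(np.round(L,3).tolist())
  print(lid(im,c,[.4785,.098],.064)[0],lid(im,c,[.449,.237],.064)[0])
plan([0.4785,0.0975,0.18],AX-90)
E
```

```text
[ 0.651647   -0.10059072  0.17693907]
new in lane [0.1276359  0.01473672]
[[0.477, 0.097, -0.001], [0.325, 0.184, -0.002], [0.309, 0.328, 0.001], [0.452, 0.234, -0.001], [0.385, 0.087, -0.001]]
[0.47891072 0.0976795  0.064     ] [0.44921218 0.23516407 0.064     ]
[[0.46, -0.001, 0.0], [0.312, 0.328, 0.002], [0.388, 0.089, 0.0], [0.451, 0.239, -0.0], [0.327, 0.186, -0.003], [0.65, -0.099, 0.007]]
[0.46001253 0.07098717 0.064     ] [0.46001253 0.07098717 0.064     ]
inc [ 224.1 -132.1  -12.3] yaw 0.3 (ang_y now 10.2) at [ 0.648  -0.0998  0.1675]
```

>>> play_rows(increments="15 -8 -12 0 -0.6; 45 -26 -12 0 -0.6; 85 -50 -12 0 -0.6; 125 -74 -12 0 -0.6; 165 -97 -12 0 -0.6; 195 -115 -12 0 -0.6; 215 -127 -12 0 -0.6; 224 -132 -12 0 -0.6; 224 -132 -12 0 -0.6; 224 -132 -12 0 -0.6; 224 -132 -12 0 -0.6")

```text
t: 23.7
tool_pos: [0.4797, 0.0964, 0.1803]
orientation: [-2.017, -2.408, 0.001]
force: [0.3, 0.1, -0.1]
opening: 0.0742
gripper_force: 0.0
```

```bash
python3 - <<'E'
from h import *
im,c=snap("wrist","w5.png"); P,e=lid(im,c,[.4785,.0975],.064); print(P,e)
plan([P[0],P[1],0.035],AX-90); print(robot.read_state()["opening"])
E
```

```text
[0.4784745  0.15472304 0.064     ] ((332.15179443359375, 137.67323303222656), (48.19087219238281, 208.66940307617188), 7.189801216125488)
inc [ 57.6   9.  145.3] yaw 0.2 (ang_y now 10.1) at [0.4797 0.0964 0.1804]
0.07438208106149632
```

View pics/w5.png

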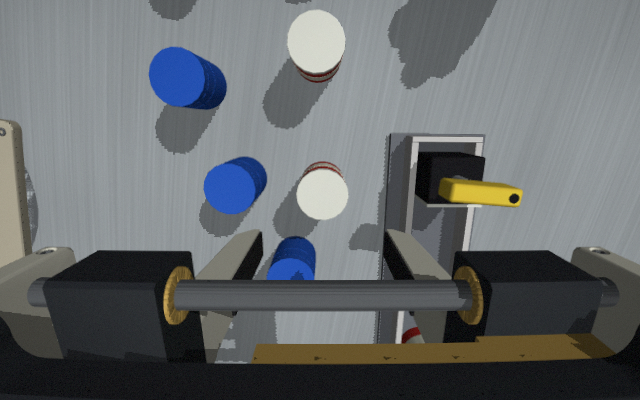

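The wrist view shows the second white lid at (322,193). A blue tin sits at (235,187) and another under the fingers at (293,260). The knob bar at (480,192) would come close to the gripper's body, so I'll grasp with a 30° turn.

```bash
python3 - <<'E'
from h import *
c=robot.calibration("wrist"); P=unproj(c,(322,193),.064); print(P); plan([P[0],P[1],.035],-20)
E
```

```text
[0.47843242 0.09983137 0.064     ]
inc [  3.6  -0.6 145.4] yaw 30.1 (ang_y now 10.1) at [0.4797 0.0964 0.1804]
```

>>> play_rows(increments="2.5 -1 5 8 -0.6; 2.5 -1 20 16 -0.6; 2.5 -1 40 24 -0.6; 2.5 -1 65 30 -0.6; 2.5 -1 100 30 -0.6; 2.5 -1 130 30 -0.6; 2.5 -1 145 30 -0.6; 2.5 -1 145 30 -0.6; 2.5 -1 145 30 1; 2.5 -1 145 30 1; 2.5 -1 145 30 1; 2.5 -1 145 30 1; 2.5 -1 145 30 1; 2.5 -1 145 30 1; 2.5 -1 145 30 1; 2.5 -1 145 30 1")

```text
t: 25.35
tool_pos: [0.479, 0.0996, 0.037]
orientation: [2.57, 1.805, 0.003]
force: [0.5, 0.3, 5.6]
opening: 0.0515
gripper_force: 25.0
```

>>> play_rows(increments="0 0 -20 0 1; 0 0 -50 0 1; 0 0 -85 0 1; 0 0 -112 -6 1; 0 0 -125 -12 1; 0 0 -125 -18 1; 0 0 -125 -24 1; 0 0 -125 -30 1; 0 0 -125 -30 1; 0 0 -125 -30 1")

```text
t: 26.35
tool_pos: [0.4773, 0.0996, 0.1602]
orientation: [-2.019, -2.406, 0.001]
force: [0.2, -0.2, -3.0]
opening: 0.0519
gripper_force: 25.0
```

```bash
python3 - <<'E'
from h import *
plan(rk(-0.020,.0005,0.165),AX-90);print(robot.read_state()["opening"])
E
```

```text
inc [-170.4  133.4   -4.9] yaw 0.1 (ang_y now 10.0) at [0.4773 0.0996 0.1602]
0.05188263396906496
```

>>> play_rows(increments="-12 10 -5 0 1; -40 31 -5 0 1; -75 59 -5 0 1; -108 85 -5 0 1; -136 107 -5 0 1; -158 124 -5 0 1; -168 131 -5 0 1; -170 133 -5 0 1; -170 133 -5 0 1; -170 133 -5 0 1; -170 133 -5 0 1")

```text
t: 27.45
tool_pos: [0.638, -0.0432, 0.1658]
orientation: [-2.015, -2.41, -0.0]
force: [0.0, -0.2, -3.2]
opening: 0.0519
gripper_force: 25.0
```

```bash
python3 - <<'E'
from h import *
snap("wrist","w6.png")
plan(rk(-0.020,.0005,0.046),AX-90);print(robot.read_state()["opening"])
E
```

```text
inc [ -1.7  -0.2 119.9] yaw 0.4 (ang_y now 10.2) at [ 0.6381 -0.0433  0.1659]
0.051716396336777666
```

View pics/w6.png

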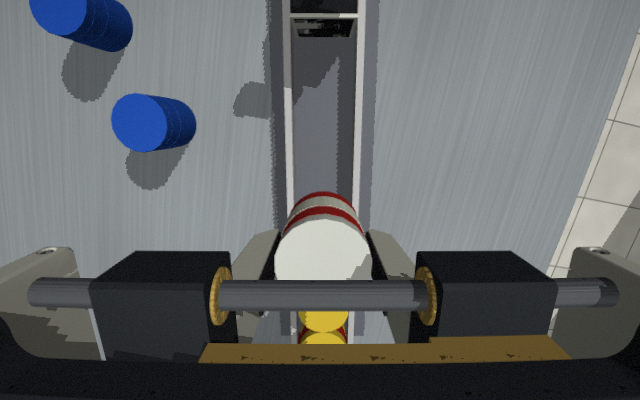

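The lid right behind the held tin, at (325,318), is yellow where I expected the first new tin, so I'll check the whole scene.

```bash
python3 - <<'E'
from h import *
a,_=snap("scene"); b,_=snap("top")
o=np.vstack([cv2.resize(a[140:300,150:470],(800,400))[:300],cv2.resize(b[90:250,200:440],(450,300)).repeat(1,0) if 0 else cv2.copyMakeBorder(cv2.resize(b[100:280,150:480],(550,300)),0,0,0,250,0)])
cv2.imwrite("pics/c1.png",o)
E
```

```text
(no output)
```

View pics/c1.png

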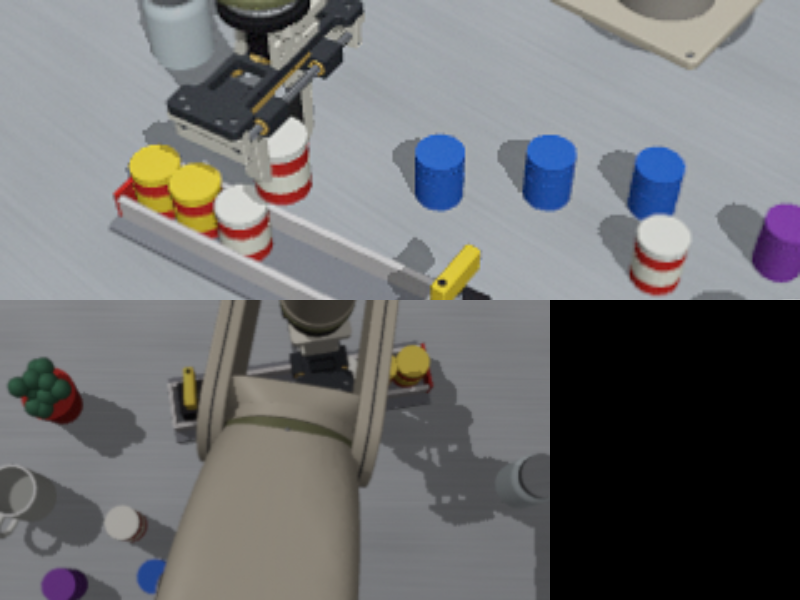

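The scene crop shows the first new tin upright behind the two old ones at (244,225); the gripper was hiding it. The third tin looks to have moved, so I'll re-measure it later. Placing the second tin now.

>>> play_rows(increments="-1 0 15 0 1; -1.5 0 45 0 1; -1.5 0 75 0 1; -1.5 0 97 0 1; -1.5 0 108 0 1; -1.5 0 114 0 1; -1.5 0 118 0 1; -1.5 0 120 0 1; -1.5 0 121 0 1; -1.5 0 121 0 1; -1.5 0 121 0 1")

```text
t: 28.7
tool_pos: [0.6394, -0.0458, 0.0454]
orientation: [2.015, 2.409, 0.001]
force: [-0.3, -0.1, -2.4]
opening: 0.0514
gripper_force: 25.0
```

>>> play_rows(increments="0 0 1 0 1; 0 0 1 0 1; 0 0 1 0 0; 0 0 1 0 -0.4; 0 0 1 0 -0.4; 0 0 1 0 -0.4; 0 0 1 0 -0.4; 0 0 -20 0 -0.4; 0 0 -60 0 -0.4; 0 0 -100 0 -0.4; 0 0 -130 0 -0.4; 0 0 -130 0 -0.4; 0 0 -130 0 -0.4")

```text
t: 30.0
tool_pos: [0.6395, -0.0458, 0.1756]
orientation: [2.015, 2.408, 0.002]
force: [-0.0, 0.0, -0.5]
opening: 0.0651
gripper_force: 0.0
```

```bash
python3 - <<'E'
from h import *
for cam in ("top","scene"):
  im,c=snap(cam); print([(round(d["conf"],2),np.round(d["centre"],3).tolist()) for d in robot.landmark_of(cam,"new1")])
  P,e=lid(im,c,[.42,.237],.064); print(P,e)
plan([P[0],P[1],.18],AX-90)
E
```

```text
[(0.8, [0.408, 0.238, 0.002]), (0.72, [0.309, 0.326, -0.003]), (0.62, [0.327, 0.184, -0.004]), (0.4, [0.651, -0.102, 0.008])]
[0.40765129 0.23794727 0.064     ] ((222.13653564453125, 232.93080139160156), (17.3095645904541, 18.675931930541992), 37.8081169128418)
[(0.9, [0.641, -0.048, 0.009]), (0.88, [0.406, 0.243, 0.001]), (0.81, [0.651, -0.098, 0.008]), (0.75, [0.314, 0.329, -0.001]), (0.73, [0.327, 0.183, -0.002]), (0.67, [0.387, 0.089, 0.0]), (0.61, [0.461, -0.001, 0.003])]
[0.46204716 0.075386   0.064     ] ((348.2048034667969, 214.4946746826172), (322.4413757324219, 679.0886840820312), 110.498291015625)
inc [ 150.1 -151.6   -6.9] yaw 0.3 (ang_y now 10.2) at [ 0.6377 -0.0456  0.1725]
```

```bash
python3 - <<'E'
from h import *
plan([.4075,.2395,.18],AX-90)
E
```

```text
inc [ 321.2 -176.4   -6.6] yaw 0.3 (ang_y now 10.2) at [ 0.6377 -0.0456  0.1725]
```

>>> play_rows(increments="15 -8 -6 0 -0.6; 50 -27 -6 0 -0.6; 90 -49 -6 0 -0.6; 130 -71 -6 0 -0.6; 170 -93 -6 0 -0.6; 210 -115 -6 0 -0.6; 250 -137 -6 0 -0.6; 285 -157 -6 0 -0.6; 308 -169 -6 0 -0.6; 319 -176 -6 0 -0.6; 319 -176 -6 0 -0.6; 319 -176 -6 0 -0.6; 319 -176 -6 0 -0.6")

```text
t: 31.5
tool_pos: [0.4101, 0.2363, 0.1804]
orientation: [2.018, 2.408, -0.001]
force: [-0.0, -0.4, 0.1]
opening: 0.074
gripper_force: 0.0
```

```bash
python3 - <<'E'
from h import *
im,c=snap("wrist","w7.png"); P,e=lid(im,c,[.4075,.2395],.064); print(P,e)
plan([P[0],P[1],.035],AX-90); print(robot.read_state()["opening"])
E
```

```text
[0.4081342  0.23827659 0.064     ] ((321.01190185546875, 194.1334228515625), (49.795413970947266, 51.978214263916016), 100.8589859008789)
inc [  2.4  -1.6 145.5] yaw 0.2 (ang_y now 10.1) at [0.4102 0.2362 0.1805]
0.07470994629917962
```

The lid fit (50x52 px at (321,194)) agrees with the top view to within 1 mm, so I'll grasp.

>>> play_rows(increments="2.5 -1.5 20 0 -0.6; 2.5 -1.5 60 0 -0.6; 2.5 -1.5 100 0 -0.6; 2.5 -1.5 130 0 -0.6; 2.5 -1.5 145 0 -0.6; 2.5 -1.5 145 0 -0.6; 2.5 -1.5 145 0 1; 2.5 -1.5 145 0 1; 2.5 -1.5 145 0 1; 2.5 -1.5 145 0 1; 2.5 -1.5 145 0 1; 2.5 -1.5 145 0 1; 2.5 -1.5 145 0 1; 2.5 -1.5 145 0 1; 2.5 -1.5 115 0 1; 2.5 -1.5 75 0 1; 2.5 -1.5 35 0 1; 2.5 -1.5 15 0 1; 2.5 -1.5 15 0 1; 2.5 -1.5 15 0 1")

```text
t: 33.55
tool_pos: [0.4073, 0.2394, 0.165]
orientation: [2.016, 2.409, -0.0]
force: [-0.5, 0.2, -3.7]
opening: 0.0517
gripper_force: 25.0
```

```bash
python3 - <<'E'
from h import *
plan(rk(0.035,.0005,0.175),AX-90);s=robot.read_state();print(s["opening"],s["force"],s["gripper_force"])
E
```

```text
inc [-265.7  177.5  -10. ] yaw 0.3 (ang_y now 10.2) at [0.4073 0.2394 0.165 ]
0.05172246794567022 [-0.4974307   0.17620783 -3.73838129] 24.998274743556976
```

>>> play_rows(increments="-12 8 -10 0 1; -45 30 -10 0 1; -85 57 -10 0 1; -125 84 -10 0 1; -165 110 -10 0 1; -200 134 -10 0 1; -230 154 -10 0 1; -252 168 -10 0 1; -262 175 -10 0 1; -265 177 -10 0 1; -265 177 -10 0 1; -265 177 -10 0 1; -265 177 -10 0 1")

```text
t: 34.85
tool_pos: [0.6279, 0.0109, 0.1757]
orientation: [-2.014, -2.41, -0.0]
force: [-0.2, 0.3, -3.4]
opening: 0.0518
gripper_force: 25.0
```

```bash
python3 - <<'E'
from h import *
plan(rk(0.035,.0005,0.045),AX-90);s=robot.read_state();print(s["opening"],s["force"])
im,c=snap("scene"); print([(round(d["conf"],2),np.round(tork(d["centre"]),3).tolist()) for q in ("new1","old1") for d in robot.landmark_of("scene",q)])
E
```

```text
inc [ -1.9   0.7 130.7] yaw 0.4 (ang_y now 10.2) at [0.6279 0.0109 0.1757]
0.051758689649907624 [-0.17868094  0.27096782 -3.35050967]
[(0.88, [0.055, 0.167]), (0.86, [-0.022, -0.002]), (0.84, [0.406, 0.259]), (0.79, [0.157, 0.225]), (0.74, [-0.075, -0.002]), (0.68, [0.257, 0.268]), (0.61, [0.037, 0.001]), (0.91, [-0.19, 0.001])]
```

>>> play_rows(increments="-1 0.5 15 0 1; -1.5 0.5 50 0 1; -1.5 0.5 85 0 1; -1.5 0.5 107 0 1; -1.5 0.5 118 0 1; -1.5 0.5 125 0 1; -1.5 0.5 129 0 1; -1.5 0.5 131 0 1; -1.5 0.5 132 0 1; -1.5 0.5 132 0 1; -1.5 0.5 132 0 1")

```text
t: 36.1
tool_pos: [0.6301, 0.0083, 0.045]
orientation: [2.015, 2.408, 0.002]
force: [-1.1, 0.1, 3.9]
opening: 0.0518
gripper_force: 25.0
```

>>> play_rows(increments="0 0 0 0 0; 0 0 0 0 -0.4; 0 0 0 0 -0.4; 0 0 0 0 -0.4; 0 0 0 0 -0.4; 0 0 -20 0 -0.4; 0 0 -60 0 -0.4; 0 0 -100 0 -0.4; 0 0 -135 0 -0.4; 0 0 -140 0 -0.4; 0 0 -140 0 -0.4; 0 0 -140 0 -0.4")

```text
t: 37.3
tool_pos: [0.6284, 0.0084, 0.182]
orientation: [-2.015, -2.408, 0.002]
force: [-0.5, 0.1, -0.1]
opening: 0.065
gripper_force: 0.0
```

```bash
python3 - <<'E'
from h import *
plan([0.6058,0.1358,0.185],95.1)
im,c=snap("scene","s8.png"); print([(round(d["conf"],2),np.round(tork(d["centre"]),3).tolist()) for q in ("new1","old1","stop_face") for d in robot.landmark_of("scene",q)])
cv2.imwrite("pics/c2.png",cv2.resize(im[170:310,170:390],(770,490)))
E
```

```text
inc [129.3   0.2  -2.9] yaw -84.9 (ang_y now 10.2) at [0.6284 0.0084 0.182 ]
[(0.91, [-0.077, 0.001]), (0.76, [0.157, 0.224]), (0.74, [0.257, 0.266]), (0.7, [0.036, -0.001]), (0.62, [-0.02, -0.002]), (0.6, [0.055, 0.165]), (0.85, [-0.133, 0.0]), (0.79, [-0.187, 0.001]), (0.68, [0.166, 0.004]), (0.79, [0.139, -0.002])]
```

View pics/c2.png

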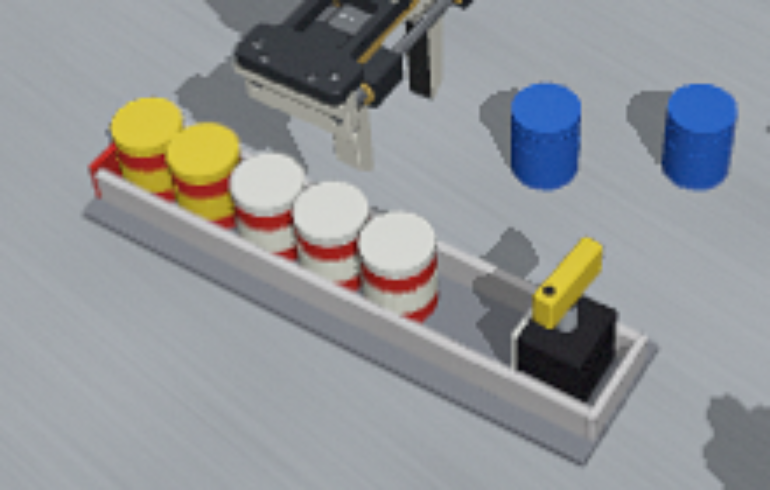

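The crop shows all five tins upright in line, two yellow then three white, with small gaps. The stop is at the back with its bar across the lane. Now I'll return to the knob.

>>> play_rows(increments="12 0 -3 -8 -0.2; 35 0 -3 -16 -0.2; 65 0 -3 -24 -0.2; 95 0 -3 -32 -0.2; 115 0 -3 -40 -0.2; 127 0 -3 -48 -0.2; 129 0 -3 -56 -0.2; 129 0 -3 -64 -0.2; 129 0 -3 -72 -0.2; 129 0 -3 -80 -0.2; 129 0 -3 -85 -0.2; 129 0 -3 -85 -0.2; 129 0 -3 -85 -0.2; 129 0 -3 -85 -0.2")

```text
t: 38.9
tool_pos: [0.6063, 0.1353, 0.1863]
orientation: [0.138, -3.138, 0.0]
force: [0.1, 0.3, 1.0]
opening: 0.0558
gripper_force: 0.0
```

```bash
python3 - <<'E'
from h import *
plan([0.6058,0.1358,0.0895],95.1)
im,c=snap("wrist"); b=im.astype(int)
y=(b[...,2]>140)&(b[...,1]>110)&(b[...,0]<90); u=proj(c,[.6058,.1358,.122])[0]; print(u)
n,l,st,ce=cv2.connectedComponentsWithStats(y.astype(np.uint8)); print([(st[i].tolist(),ce[i].round()) for i in range(1,n) if st[i,4]>100])
E
```

```text
inc [ 0.4  0.5 96.8] yaw -0.1 (ang_y now 95.0) at [0.6063 0.1353 0.1863]
[323.94405403 211.58720011]
[([314, 178, 18, 67, 1135], array([323., 209.])), ([0, 198, 73, 50, 2580], array([ 33., 224.]))]
```

Knob bar is centred under the gripper. Down and grip.

>>> play_rows(increments="0 0 25 0 -0.2; 0 0 60 0 -0.2; 0 0 88 0 -0.2; 0 0 97 0 -0.2; 0 0 97 0 -0.2; 0 0 97 0 1; 0 0 97 0 1; 0 0 97 0 1; 0 0 97 0 1; 0 0 97 0 1; 0 0 97 0 1; 0 0 97 0 1; 0 0 97 0 1; 0 0 97 0 1; 0 0 97 0 1", force=40)

```text
t: 40.45
tool_pos: [0.6067, 0.1351, 0.09]
orientation: [-0.141, 3.138, -0.001]
force: [-0.2, -4.4, 6.0]
opening: 0.0158
gripper_force: 40.0
```

```bash
python3 - <<'E'
from h import *
p,_=tool(); t=tork(p); print(t); plan(rk(t[0]-0.090,t[1],0.0895))
s=robot.read_state(); print(s["force"],s["opening"],s["gripper_force"])
E
```

```text
[0.16288445 0.00073805]
inc [ -7.4 -89.7   0.6] yaw 0 (ang_y now 95.1) at [0.6067 0.1351 0.09  ]
[-0.24747285 -4.36252748  5.95247172] 0.015843541259983114 40.00176250934601
```

>>> play_rows(increments="0 -3 0 0 1; -1 -8 0 0 1; -1 -14 0 0 1; -2 -20 0 0 1; -2 -26 0 0 1; -3 -32 0 0 1; -3 -38 0 0 1; -4 -44 0 0 1; -4 -50 0 0 1; -5 -56 0 0 1; -5 -62 0 0 1; -6 -67 0 0 1; -6 -71 0 0 1; -6 -75 0 0 1; -6.5 -78 0 0 1; -6.5 -81 0 0 1; -7 -83 0 0 1; -7 -85 0 0 1; -7 -85 0 0 1; -7 -85 0 0 1")

```text
t: 42.45
tool_pos: [0.6211, 0.0527, 0.09]
orientation: [-0.142, 3.138, 0.003]
force: [-1.9, 4.5, 7.1]
opening: 0.0156
gripper_force: 40.0
```

>>> play_rows(increments="0 -1 0 0 1; 0 -2 0 0 1; 0 -3 0 0 1; 0 -4 0 0 1; 0 -5 0 0 1; 0 -5 0 0 1")

```text
t: 43.05
tool_pos: [0.6217, 0.0486, 0.09]
orientation: [-0.143, 3.137, 0.005]
force: [-0.7, 8.1, 5.2]
opening: 0.0158
gripper_force: 40.0
```

```bash
python3 - <<'E'
from h import *
p,_=tool(); print(tork(p)); s=robot.read_state(); print(s["force"],s["wrist_torque"])
snap("scene","s9.png"); print([(round(d["conf"],2),np.round(tork(d["centre"]),3).tolist()) for q in ("new1","old1","stop_face") for d in robot.landmark_of("scene",q)])
E
```

```text
[0.07510758 0.0007413 ]
[-0.73688852  8.05508696  5.23553594] [ 1.49072234 -0.03818412 -0.02272971]
[(0.9, [-0.076, -0.001]), (0.65, [0.405, 0.258]), (0.63, [-0.027, -0.002]), (0.63, [0.054, 0.169]), (0.58, [0.026, -0.001]), (0.58, [0.157, 0.226]), (0.56, [0.259, 0.268]), (0.7, [-0.188, 0.002]), (0.63, [-0.134, -0.0]), (0.77, [0.052, -0.0]), (0.37, [-0.333, 0.215])]
```

>>> play_rows(increments="0 -1 0 0 1; 0 -2 0 0 1; 0 -2 0 0 1; 0 -2 0 0 1")

```text
t: 43.65
tool_pos: [0.6221, 0.0466, 0.09]
orientation: [-0.143, 3.137, 0.005]
force: [0.1, 8.1, 4.7]
opening: 0.0157
gripper_force: 40.0
```

>>> play_rows(increments="0 -1 0 0 1; 0 -1 0 0 1; 0 -1 0 0 1")

```text
t: 43.95
tool_pos: [0.6222, 0.0459, 0.09]
orientation: [-0.143, 3.137, 0.006]
force: [0.5, 10.1, 4.9]
opening: 0.0159
gripper_force: 40.0
```

>>> play_rows(increments="0 -1 0 0 1; 0 -1 0 0 1; 0 -1 0 0 1")

```text
t: 44.25
tool_pos: [0.6222, 0.0458, 0.09]
orientation: [-0.143, 3.137, 0.008]
force: [0.5, 13.6, 5.2]
opening: 0.0157
gripper_force: 40.0
```

>>> play_rows(increments="0 1 0 0 1; 0 2 0 0 1; 0 2 0 0 1; 0 2 0 5 1; 0 2 0 10 1; 0 2 0 15 1; 0 2 0 20 1; 0 2 0 25 1; 0 2 0 30 1; 0 2 0 35 1; 0 2 0 40 1; 0 2 0 45 1; 0 2 0 50 1; 0 2 0 55 1; 0 2 0 60 1; 0 2 0 60 1")

```text
t: 45.85
tool_pos: [0.6222, 0.0459, 0.09]
orientation: [1.451, 2.787, 0.004]
force: [0.9, 6.8, 4.7]
opening: 0.0157
gripper_force: 40.0
```

```bash
python3 - <<'E'
from h import *
p,_=tool(); print(tork(p)); s=robot.read_state(); print(s["force"],s["wrist_torque"]); plan(p,AX-90)
E
```

```text
[0.0723776  0.00069413]
[0.89649399 6.80455475 4.72903034] [ 1.24137312 -0.37666864 -0.06090701]
inc [0. 0. 0.] yaw 25.2 (ang_y now 35.0) at [0.6222 0.0459 0.09  ]
```

>>> play_rows(increments="0 0 0 4 1; 0 0 0 8 1; 0 0 0 12 1; 0 0 0 16 1; 0 0 0 20 1; 0 0 0 23 1; 0 0 0 26 1; 0 0 0 26 1; 0 0 0 26 1; 0 0 0 26 1")

```text
t: 46.85
tool_pos: [0.6223, 0.0459, 0.09]
orientation: [-2.036, -2.392, -0.004]
force: [1.7, 7.1, 4.9]
opening: 0.0156
gripper_force: 40.0
```

```bash
python3 - <<'E'
from h import *
p,_=tool(); print(tork(p)); s=robot.read_state(); print(s["force"],s["wrist_torque"]); plan(p,AX-90)
E
```

```text
[0.07237877 0.00066982]
[1.7482038  7.05974793 4.9112583 ] [ 1.12771396 -0.36556772  0.26697992]
inc [0. 0. 0.] yaw -0.6 (ang_y now 9.2) at [0.6223 0.0459 0.09  ]
```

Locked, with the end stop felt (0.27 N m). Opening and rising clear.

>>> play_rows(increments="0 0 0 0 0.4; 0 0 0 0 -0.2; 0 0 0 0 -0.2; 0 0 0 0 -0.2; 0 0 0 0 -0.2; 0 0 -10 0 -0.2; 0 0 -40 0 -0.2; 0 0 -80 0 -0.2; 0 0 -120 0 -0.2; 10 -50 -150 0 -0.2; 20 -100 -170 0 -0.2; 30 -150 -170 0 -0.2; 30 -200 -170 0 -0.2; 30 -200 -170 0 -0.2; 30 -200 -170 0 -0.2")

```text
t: 48.35
tool_pos: [0.4184, 0.0421, 0.2611]
orientation: [2.036, 2.39, 0.003]
force: [0.6, -1.0, -0.1]
opening: 0.0556
gripper_force: 0.0
```

```bash
python3 - <<'E'
from h import *
im,c=snap("scene"); cv2.imwrite("pics/c3.png",cv2.resize(im[150:310,160:380],(770,560)))
print([(q,round(d["conf"],2),np.round(tork(d["centre"]),3).tolist()) for q in ("new1","old1","stop_face") for d in robot.landmark_of("scene",q)])
im,c=snap("top")
print([(q,round(d["conf"],2),np.round(tork(d["centre"]),3).tolist()) for q in ("new1","old1","stop_face") for d in robot.landmark_of("top",q)])
E
```

```text
[('new1', 0.96, [-0.08, -0.001]), ('new1', 0.95, [-0.028, -0.004]), ('new1', 0.85, [0.054, 0.166]), ('new1', 0.76, [0.026, -0.004]), ('new1', 0.6, [0.158, 0.228]), ('new1', 0.59, [0.26, 0.267]), ('new1', 0.56, [0.402, 0.258]), ('old1', 0.85, [-0.187, 0.001]), ('old1', 0.75, [-0.134, 0.003]), ('old1', 0.25, [0.078, 0.003]), ('stop_face', 0.96, [0.048, -0.006])]
[('new1', 0.89, [0.401, 0.261]), ('new1', 0.84, [0.264, 0.27]), ('new1', 0.65, [-0.087, -0.005]), ('new1', 0.64, [-0.033, 0.004]), ('new1', 0.56, [0.158, 0.23]), ('old1', 0.82, [-0.187, -0.004]), ('old1', 0.59, [-0.136, 0.005]), ('stop_face', 0.31, [-0.137, 0.002])]
```

View pics/c3.png

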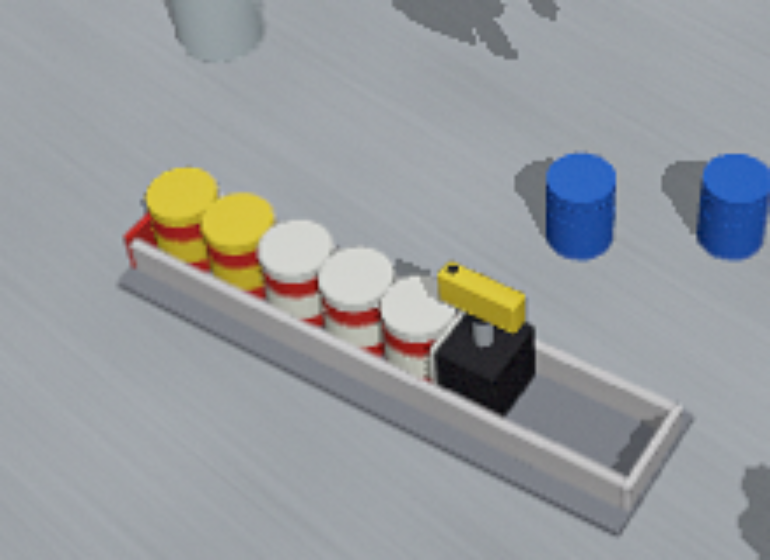

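The crop shows the row closed up from the red lip at (135,240) to the stop's white face at (445,345). The bar lies along the lane, so the stop is locked.

```bash
python3 -c "
from plant import robot
print(robot.close_job())"
```

```text
the job is handed in; nothing more can be done
None
```

I handed the job in after about 48 s of the 210 s allowed. The final view shows both older tins at the red lip, all three new tins closed up behind them, and the stop snug and locked; the hand-in returned no verdict.

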